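# Bring the red bottle to the front of the spice carousel and hold it there

### The arm

A 6-joint arm with a two-finger parallel gripper is mounted at the origin on a cart in front of the work surface, level with it; the furniture and walls round the work are solid. World frame = base frame: x ahead of the robot, y to its left, z up, the work surface at z = 0. Lengths are in m, angles in rad, forces in N, time in s.
With the tool pointing down it reaches from about 0.225 to 0.875 m from the base axis. Payload 3.4 kg.
Tool frame: the origin (TCP) lies between the finger pads; the fingertips stand 19 mm ahead of it and the grasp point (between the pads) is the TCP; z points along the fingers, y is the line along which they close (so a half turn about z gives the same grasp; the last joint's range is limited). The gripper opens to 85 mm and grips with 20 to 120 N. Pads are 22 mm wide; open, the fingers measure 114 mm over their backs; the gripper's body (76 mm by 85 mm) begins 54 mm behind the grasp point. The pads swing forward as they close: fully open they stand 13 mm farther back than shut.
Start: joints at [1.2, 0.276, 1.505, -0, 1.361, -0.121], TCP at [0.142, 0.557, 0.25] pointing down, gripper open.
Joint ranges: [-2.89, 2.89], [-0.75, 2.08], [0.22, 2.7], [-1.18, 4.32], [0.11, 2.71], [-2.7, 2.7]. Speed limits (rad/s): [2.57, 2.57, 3.14, 3.14, 3.14, 3.14].

### API

Orientations are given as a unit quaternion [w, x, y, z].
In Python, from rig import get_state, imaging, ticket gives the robot as it stands. The module is installed in compiled form; this text tells all that it offers.
- The arm moves only by the shell command python3 -m inch 'ROWS' [FORCE]. ROWS is JSON, a list of rows, each an object with "claw": the opening, from -1 (shut) to 1 (fully open); "travel": the shift along the world's x, y, z in units of 200 mm (1.0 is 200 mm), a list of three; "turn": the turn about the world's z in units of 180 degrees (1.0 is 180 degrees). A call has 1 to 5 rows; each row is the pose to reach, as a shift and turn from the pose commanded when the call began, turning the shorter way round; what a row does not reach only later rows make up. A row lasts 1/10 s, in which the tool goes at most 50 mm and 8.59 degrees, less where a joint would pass 70% of its speed; a pose out of reach is approached as far as the arm can. A call with a number of a shift or a turn outside -1 to 1 is refused whole. A call with a gripper value outside its range is refused whole. The fingers move at their own pace and stop on an object; FORCE is the grip in N (left out, the last holds). Time passes only in rows, so rows that repeat a pose let the fingers close. It gives the time, the measured TCP pose, the force, the opening and the grip force at its end, in the units of the state.
- get_state(): the state, without advancing time (a new reading comes with each control period).
- imaging.get_image(name): name is "scene" or "top" or "wrist"; returns the picture (420x560x3 uint8, red, green, blue); there is no depth.
- imaging.camera_params(name): a dict with "camera_matrix" (3x3 intrinsics, pixels), "k1" (the pictures are not rectified: a ray, as slopes to the right and down, at radius r is drawn at 1 + k1 r^2 times it, then the intrinsics apply), "cam_to_world" (4x4, takes a point from camera to world coordinates); the wrist camera has in their place "T_tool_cam" (4x4, takes a point from camera to tool coordinates, whose origin is the TCP and whose axes are the flange's). Camera axes: x right, y down, z forward; pixel columns grow to the right and rows downward; lengths in m; the calibration is good to about 2 mm. A picture is of the moment at which its call begins: read the wrist's pose just before it. camera_params takes no time and is no camera call.
- ticket.sign_off(): hands the job in; it is judged then, once.
The state is a dict: "clock": time; "qpos": joint angles; "qd": joint speeds; "effort": joint torques, N m; "position": TCP position; "ee_rot": TCP orientation; "contact_force": force on the tool from outside, world axes, zero at the start; "moment": the same for the moment, N m; "width": finger opening in m; "gripper_force": force on a finger pad.
Only numpy, scipy, OpenCV 4.12 (cv2) and the standard library are available. Lean on these libraries where they do the work, as an engineer would, in place of code of your own. Each camera call takes 0.05 s, during which the arm holds its last target. There are 200 camera calls.

### The job

Take the spice carousel by the black knob on top and gently turn it until the red-capped bottle stands at the red pointer on the front of the foot. A return spring swings the carousel back if you let go, so hold it still there for three seconds and finish with the fingers still gripping the knob. Do not touch the jars with the robot, and leave the other things on the worktop alone.

Things in the scene. Friction and masses are not known exactly. Their poses are not given: they have to be found in the camera images.
- stand: dark wooden foot of the carousel, fixed to the worktop: a round disc 220 mm across and 12 mm high; origin at the centre of its underside, z up. Its -x side is the front, where a red pointer tab (22 mm wide) sticks out 24 mm beyond the disc. The carousel turns about this body's z axis.
- carousel (a joint): turn of the carousel from its rest angle (0 at the start, whatever cup is then at the pointer), rad, positive anticlockwise seen from above. A light spring (0.08 N m per rad) pulls it back to 0, friction is 0.03 N m; let go, it swings back. Travel is -2.2 to 2.2 rad; bringing the red bottle to the pointer takes 0.45 to 1.9 rad, one way or the other.
- turntable (a point): centre of the carousel's floor, on the turning axis, 22 mm above the worktop. Pale wooden turntable 216 mm across with eight open cups 45 degrees apart, 34 mm deep, their centres 78 mm from the axis: six round (44 mm inside) and two square; the bottles and jars stand loose in six of the cups, whose rims are 56 mm above the worktop.
- knob: round black knob on the carousel's central column, 43 mm in diameter, 40 mm high, turning with the carousel; origin at the centre of its underside, 143 mm above the worktop (top at 183 mm), on the turning axis. Everything in the cups ends at least 12 mm below its underside. A wall cabinet hangs 0.58 m above the worktop just behind: approach low.
- front_spot (a point): fixed point on the foot's front, 78 mm from the turning axis on the pointer's side, 22 mm above the worktop: the middle of whichever cup is at the pointer
- red_bottle: the wanted bottle: round, 40 mm in diameter, 108 mm tall, orange-red label and red cap; loose in one of the carousel's cups; origin at the centre of its underside, z up
- white_bottle_1: round white-capped bottle in a cup, 36 mm in diameter, 85 mm tall; origin at the centre of its underside, z up
- white_bottle_2: another white-capped bottle, the same
- white_bottle_3: another white-capped bottle, the same
- green_jar: square jar with a green cap in a cup, 40x40x98 mm; origin at the centre of its underside, z up
- orange_jar: square jar with an orange cap in a cup, 40x40x98 mm; origin at the centre of its underside, z up
- mug: black and white striped mug, 90x120x88 mm, loose bystander on the worktop; origin under its centre
- tin: small food tin, 75 mm in diameter, 58 mm high, loose bystander; origin under its centre
- tea_box: dark tea box, 48x67x76 mm, loose bystander; origin under its centre
There are look-alikes about, which are no part of the job. Leave any blue or purple look-alike of the red_bottle alone. Leave any blue look-alike of the white_bottle_2 alone.

How it is judged:
By the outcome, as a careful person would: the job done as asked, in the order asked, and still so for the second after the job is handed in, while the arm keeps its last pose, push and grip.
It also fails if it takes over 32 s, if anything falls off the work surface, if the arm or the gripper's body presses on something with over 40 N, if the wrist force passes 120 N, or if a joint passes its speed limit or range.

## Working session

There is one attempt and no reset: what is moved stays moved. The work goes in short steps, Python scripts to look and compute and a shell command to move; the robot and the scene stay as the last step left them, time stands still between calls to the robot, and variables do not carry over. Pictures are saved under pics/ and viewed, at most 10 in all, crops included, and the job is handed in when it is done.

```bash
mkdir -p pics
python3 - <<'E'
from rig import get_state, imaging
import cv2
for n in ("scene","top"):
    cv2.imwrite(f"pics/{n}0.png",imaging.get_image(n)[:,:,::-1]); p=imaging.camera_params(n); print(n,p)
s=get_state(); print(s)
E
```

```text
scene {'camera_matrix': array([[412.84410088,   0.        , 275.03704654],
       [  0.        , 412.84410088, 212.45891377],
       [  0.        ,   0.        ,   1.        ]]), 'k1': -0.029865501148305787, 'cam_to_world': array([[-0.84773162, -0.36106967,  0.38856118,  0.2406429 ],
       [-0.53040572,  0.57073445, -0.62684285,  0.24118887],
       [ 0.00456869, -0.73748958, -0.67534306,  0.69388808],
       [ 0.        ,  0.        ,  0.        ,  1.        ]])}
top {'camera_matrix': array([[477.79199949,   0.        , 276.6270087 ],
       [  0.        , 477.79199949, 209.53998823],
       [  0.        ,   0.        ,   1.        ]]), 'k1': -0.15749644161762846, 'cam_to_world': array([[-0.13376857, -0.95970792,  0.24711672,  0.32028911],
       [-0.99099714,  0.13093386, -0.02794635, -0.27130969],
       [-0.00553561, -0.2486303 , -0.96858264,  1.08960739],
       [ 0.        ,  0.        ,  0.        ,  1.        ]])}
{'clock': 0.1, 'qpos': array([ 1.19999209e+00,  2.76507345e-01,  1.50598396e+00, -1.87063632e-05,
        1.36068918e+00, -1.20996299e-01]), 'qd': array([-0.00027727, -0.00153085, -0.00479901, -0.00111256, -0.00067167,
       -0.00080219]), 'effort': array([ 9.13128406e-04, -4.17700374e+01, -2.46403241e+01, -2.06603422e-04,
        5.62223882e-03,  7.01446496e-06]), 'position': array([0.14200339, 0.55674778, 0.24954909]), 'ee_rot': array([-1.84391562e-04,  1.24577469e-01,  9.92209566e-01, -7.72259133e-04]), 'contact_force': array([0.27339042, 0.30781086, 0.54409465]), 'moment': array([-0.0010499 , -0.00535841, -0.01488888]), 'gripper_force': 0.0, 'width': 0.08557641422158714}
```

View pics/scene0.png

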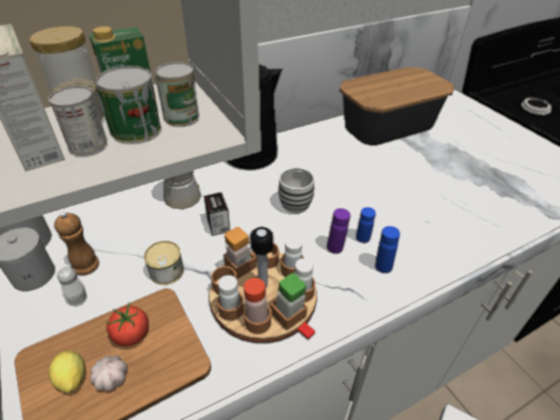

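View pics/top0.png

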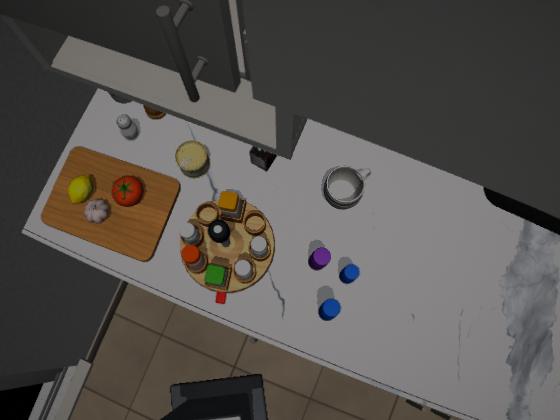

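The red-capped bottle is at scene (256,290) / top (192,255), in the carousel. Candidates that could be mistaken for it are the purple bottle at top (320,258), the tall blue at (330,309), the small blue at (349,273), and the tomato at (127,190). The black knob is at top (219,231) and the pointer at (221,297). I'm taking one close crop to check.

Run:
```python
import cv2
a=cv2.imread("pics/top0.png")[180:310,165:290]; b=cv2.imread("pics/scene0.png")[215:345,195:330]
a=cv2.resize(a,None,fx=4.5,fy=4.5,interpolation=3)[:, :]; a=cv2.resize(a,(400,416)); b=cv2.resize(b,(400,385))
import numpy as np
o=np.zeros((416,800,3),np.uint8); o[:,:400]=a; o[:385,400:]=b
cv2.imwrite("pics/crop.png",o)
```

```text
(no output)
```

View pics/crop.png

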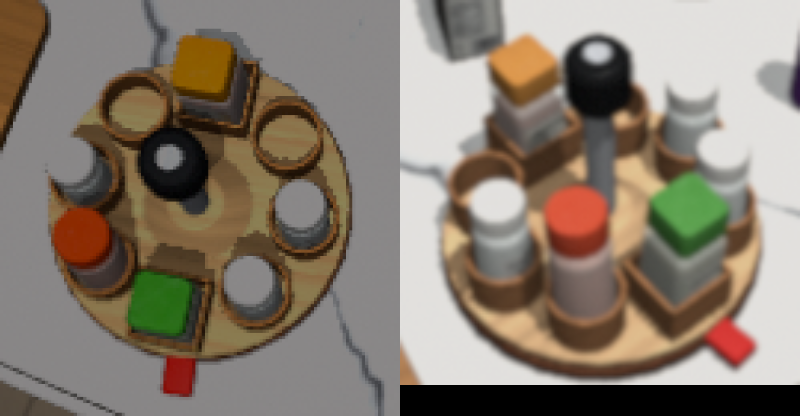

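```bash
cat > h.py <<'E'
import numpy as np, cv2
from rig import get_state, imaging
def ray(p,uv,T=None):
    K=p["camera_matrix"];k=p["k1"]
    T=p["cam_to_world"] if T is None else T
    d=cv2.undistortPoints(np.array([[uv]],float),K,np.array([k,0,0,0,0]))[0,0]
    return T[:3,3],T[:3,:3]@np.r_[d,1]
def at(p,uv,z,T=None):
    o,d=ray(p,uv,T); return o+d*(z-o[2])/d[2]
E
python3 - <<'E'
from h import *
t=imaging.camera_params("top"); s=imaging.camera_params("scene")
c=lambda x,y:(165+x/3.2,180+y/3.2)
e=lambda x,y:(195+(x-400)*135/400,215+y*130/385)
P={}
for n,uv,z in [("knob",c(172,163),.165),("red",c(81,228),.13),("ptr",c(179,377),.012),("green",c(160,301),.12),("orange",c(204,67),.12),("w1",c(302,205),.107),("w2",c(252,281),.107),("w3",c(72,165),.107),("disc",c(201,206),.022)]:
    P[n]=at(t,uv,z); print(n,P[n].round(4))
for n,uv,z in [("knob",e(598,75),.163),("red",e(577,208),.13),("ptr",e(731,342),.012),("green",e(689,207),.12),("orange",e(523,68),.12)]:
    print("scene",n,at(s,uv,z).round(4))
pairs=[("green","orange")]
E
```

```text
knob [ 0.5283 -0.1785  0.165 ]
red [ 0.5018 -0.1125  0.13  ]
ptr [ 0.4097 -0.1514  0.012 ]
green [ 0.4501 -0.1567  0.12  ]
orange [ 0.5999 -0.2017  0.12  ]
w1 [ 0.5021 -0.254   0.107 ]
w2 [ 0.457  -0.2157  0.107 ]
w3 [ 0.5488 -0.1066  0.107 ]
disc [ 0.5267 -0.1813  0.022 ]
scene knob [ 0.5271 -0.177   0.163 ]
scene red [ 0.4972 -0.1088  0.13  ]
scene ptr [ 0.4098 -0.1466  0.012 ]
scene green [ 0.4469 -0.1504  0.12  ]
scene orange [ 0.595  -0.1901  0.12  ]
```

Both views agree. The axis is at about (0.527, -0.178), the pointer is at bearing 166°, and the red cup is at about 115-117°, so the carousel needs roughly +49° (anticlockwise). I'm keeping height for the approach and pre-turning the tool -90° to leave room in the last joint.

```bash
python3 -m inch '[{"claw":1,"travel":[0.1,-0.18,0],"turn":-0.033},{"claw":1,"travel":[0.19,-0.37,0],"turn":-0.067},{"claw":1,"travel":[0.29,-0.55,0],"turn":-0.1},{"claw":1,"travel":[0.38,-0.74,0],"turn":-0.133},{"claw":1,"travel":[0.48,-0.92,0],"turn":-0.167}]' 30
python3 -m inch '[{"claw":1,"travel":[0.1,-0.18,0],"turn":-0.033},{"claw":1,"travel":[0.19,-0.37,0],"turn":-0.067},{"claw":1,"travel":[0.29,-0.55,0],"turn":-0.1},{"claw":1,"travel":[0.38,-0.74,0],"turn":-0.133},{"claw":1,"travel":[0.48,-0.92,0],"turn":-0.167}]'
python3 -m inch '[{"claw":1,"travel":[0.1,-0.18,0],"turn":-0.033},{"claw":1,"travel":[0.19,-0.37,0],"turn":-0.067},{"claw":1,"travel":[0.29,-0.55,0],"turn":-0.1},{"claw":1,"travel":[0.38,-0.74,0],"turn":-0.133},{"claw":1,"travel":[0.48,-0.92,0],"turn":-0.167}]'
python3 -m inch '[{"claw":1,"travel":[0.1,-0.18,0],"turn":0},{"claw":1,"travel":[0.2,-0.37,0],"turn":0},{"claw":1,"travel":[0.3,-0.55,0],"turn":0},{"claw":1,"travel":[0.4,-0.74,0],"turn":0},{"claw":1,"travel":[0.48,-0.92,0],"turn":0}]'
```

```text
clock: 0.6
position: [0.2382, 0.3713, 0.25]
ee_rot: [-0.0, 0.379, 0.925, -0.0]
contact_force: [0.6, -0.2, -0.3]
width: 0.0854
gripper_force: 0.0
clock: 1.1
position: [0.3341, 0.1875, 0.2502]
ee_rot: [-0.0, 0.606, 0.795, -0.0]
contact_force: [1.3, 0.5, 0.2]
width: 0.0853
gripper_force: 0.0
clock: 1.6
position: [0.4302, 0.0034, 0.2501]
ee_rot: [-0.0, 0.792, 0.61, -0.0]
contact_force: [0.6, 1.0, 0.3]
width: 0.0856
gripper_force: 0.0
clock: 2.1
position: [0.5268, -0.1806, 0.2498]
ee_rot: [-0.0, 0.791, 0.612, 0.0]
contact_force: [0.3, 0.3, -0.4]
width: 0.0853
gripper_force: 0.0
```

Run:
```python
from h import *
s=get_state(); a=imaging.get_image("wrist")[:,:,::-1]; b=imaging.get_image("scene")[:,:,::-1]
cv2.imwrite("pics/wrist_raw.png",a)
o=np.zeros((420,800,3),np.uint8); o[:,:560]=a; o[:260,560:]=cv2.resize(b[200:350,190:330],(240,260)); cv2.imwrite("pics/w1.png",o)
print(s["position"],s["ee_rot"],s["qpos"],imaging.camera_params("wrist"))
```

```text
[ 0.52683407 -0.18062042  0.24977452] [-2.16476321e-04  7.90783647e-01  6.12095725e-01  3.24369325e-06] [-4.55341206e-01  2.49205560e-01  1.54393624e+00  2.01716409e-04
  1.34883657e+00 -2.02005498e-01] {'camera_matrix': array([[319.01715967,   0.        , 280.48195195],
       [  0.        , 319.01715967, 216.83632359],
       [  0.        ,   0.        ,   1.        ]]), 'k1': -0.05078267126153416, 'T_tool_cam': array([[ 4.64469664e-05, -9.54528012e-01, -2.98121236e-01,
         7.68945626e-02],
       [ 9.99999968e-01,  1.18475652e-04, -2.23537796e-04,
        -9.43591292e-04],
       [ 2.48693196e-04, -2.98121217e-01,  9.54527987e-01,
        -1.24207883e-01],
       [ 0.00000000e+00,  0.00000000e+00,  0.00000000e+00,
         1.00000000e+00]])}
```

View pics/w1.png

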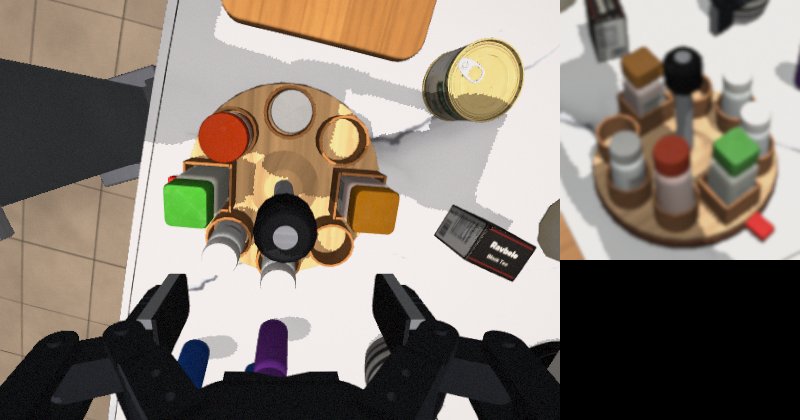

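The wrist view shows the knob centred at about (285,228), midway between the fingers. The red cap is at (223,137), green at (189,203), orange at (373,210) and a white cap at (291,111).

Run:
```python
from h import *
from scipy.spatial.transform import Rotation as R
p=imaging.camera_params("wrist"); s=get_state()
q=s["ee_rot"]; T=np.eye(4); T[:3,:3]=R.from_quat(np.r_[q[1:],q[0]]).as_matrix(); T[:3,3]=s["position"]; T=T@p["T_tool_cam"]
P={n:at(p,uv,z,T) for n,uv,z in [("knob",(285,228),.165),("knobtop",(285,237),.183),("red",(223,137),.13),("green",(189,203),.12),("orange",(373,210),.12),("w",(291,111),.107)]}
for n in P: print(n,P[n].round(4), np.degrees(np.arctan2(P[n][1]+.1785,P[n][0]-.527)).round(1))
```

```text
knob [ 0.5312 -0.1807  0.165 ] -27.6
knobtop [ 0.531  -0.1803  0.183 ] -24.8
red [ 0.5019 -0.1116  0.13  ] 110.6
green [ 0.4567 -0.155   0.12  ] 161.5
orange [ 0.6025 -0.1995  0.12  ] -15.6
w [ 0.5561 -0.1064  0.107 ] 68.0
```

```bash
python3 -m inch '[{"claw":1,"travel":[0.01,0.01,-0.1],"turn":0},{"claw":1,"travel":[0.01,0.01,-0.2],"turn":0},{"claw":1,"travel":[0.01,0.01,-0.3],"turn":0},{"claw":1,"travel":[0.01,0.01,-0.4],"turn":0},{"claw":1,"travel":[0.01,0.01,-0.43],"turn":0}]' 30
python3 -m inch '[{"claw":0.3,"travel":[0,0,0],"turn":0},{"claw":0.1,"travel":[0,0,0],"turn":0},{"claw":-0.1,"travel":[0,0,0],"turn":0},{"claw":-0.3,"travel":[0,0,0],"turn":0},{"claw":-0.3,"travel":[0,0,0],"turn":0}]' 30
```

```text
clock: 2.7
position: [0.5263, -0.1754, 0.162]
ee_rot: [-0.002, 0.791, 0.612, -0.001]
contact_force: [-0.6, 0.6, -0.3]
width: 0.0853
gripper_force: 0.0
clock: 3.2
position: [0.5305, -0.1774, 0.1662]
ee_rot: [0.003, 0.791, 0.612, 0.002]
contact_force: [4.3, 0.8, 5.3]
width: 0.0418
gripper_force: 31.2
```

```bash
python3 -m inch '[{"claw":-0.3,"travel":[0,0,0],"turn":0},{"claw":-0.3,"travel":[0,0,0],"turn":0.005},{"claw":-0.3,"travel":[0,0,0],"turn":0.015},{"claw":-0.3,"travel":[0,0,0],"turn":0.025},{"claw":-0.3,"travel":[0,0,0],"turn":0.037}]'
python3 -m inch '[{"claw":-0.3,"travel":[0,0,0],"turn":0.014},{"claw":-0.3,"travel":[0,0,0],"turn":0.028},{"claw":-0.3,"travel":[0,0,0],"turn":0.042},{"claw":-0.3,"travel":[0,0,0],"turn":0.056},{"claw":-0.3,"travel":[0,0,0],"turn":0.07}]'
python3 -m inch '[{"claw":-0.3,"travel":[0,0,0],"turn":0.014},{"claw":-0.3,"travel":[0,0,0],"turn":0.028},{"claw":-0.3,"travel":[0,0,0],"turn":0.042},{"claw":-0.3,"travel":[0,0,0],"turn":0.056},{"claw":-0.3,"travel":[0,0,0],"turn":0.07}]'
python3 -m inch '[{"claw":-0.3,"travel":[0,0,0],"turn":0.014},{"claw":-0.3,"travel":[0,0,0],"turn":0.028},{"claw":-0.3,"travel":[0,0,0],"turn":0.042},{"claw":-0.3,"travel":[0,0,0],"turn":0.056},{"claw":-0.3,"travel":[0,0,0],"turn":0.07}]'
python3 - <<'E'
from h import *
s=get_state(); print(s["position"],s["ee_rot"],s["moment"],s["qpos"][5])
c={n:imaging.get_image(n)[:,:,::-1] for n in ("scene","top","wrist")}
for n in c: cv2.imwrite(f"pics/{n}2.png",c[n])
o=np.zeros((416,800,3),np.uint8); o[:,:400]=cv2.resize(c["top"][180:310,165:290],(400,416),interpolation=3); o[:385,400:]=cv2.resize(c["scene"][215:345,195:330],(400,385),interpolation=3)
cv2.imwrite("pics/c2.png",o)
E
```

```text
clock: 3.7
position: [0.5304, -0.1774, 0.1661]
ee_rot: [0.003, 0.753, 0.658, 0.002]
contact_force: [4.8, 0.1, 6.9]
width: 0.0416
gripper_force: 31.3
clock: 4.2
position: [0.5302, -0.1774, 0.1662]
ee_rot: [0.003, 0.677, 0.736, 0.001]
contact_force: [4.9, 0.6, 5.8]
width: 0.0416
gripper_force: 31.2
clock: 4.7
position: [0.5301, -0.1775, 0.1661]
ee_rot: [0.003, 0.592, 0.806, 0.001]
contact_force: [3.2, 0.0, 6.3]
width: 0.0419
gripper_force: 31.2
clock: 5.2
position: [0.53, -0.1775, 0.1662]
ee_rot: [0.003, 0.5, 0.866, 0.001]
contact_force: [3.4, 0.5, 6.3]
width: 0.0417
gripper_force: 31.1
[ 0.52998375 -0.17748117  0.16616167] [2.63960412e-03 4.99720533e-01 8.66182506e-01 5.35439466e-04] [ 0.1094481  -0.63106092 -0.14047706] -0.9725894535739215
```

View pics/c2.png

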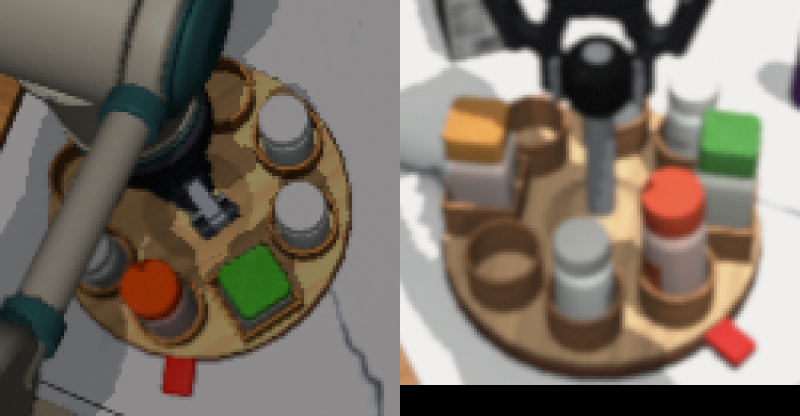

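View pics/wrist2.png

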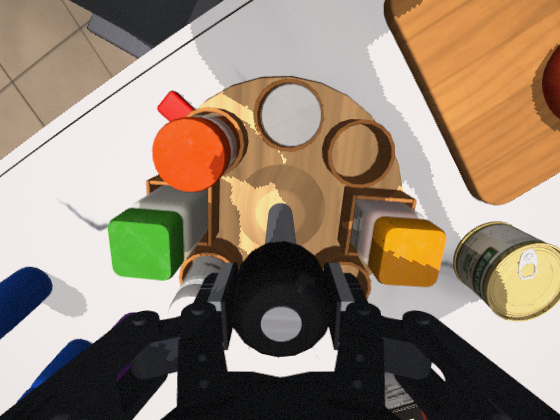

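Both views show the red bottle a few degrees short of the pointer. Red cap is at top crop (151,288), scene crop (673,192) and wrist (192,154). The pointer is at top crop (179,377).

Run:
```python
from h import *
from scipy.spatial.transform import Rotation as R
t=imaging.camera_params("top"); sc=imaging.camera_params("scene")
c=lambda x,y:(165+x/3.2,180+y/3.2)
e=lambda x,y:(195+(x-400)*135/400,215+y*130/385)
p=imaging.camera_params("wrist"); s=get_state()
q=s["ee_rot"]; T=np.eye(4); T[:3,:3]=R.from_quat(np.r_[q[1:],q[0]]).as_matrix(); T[:3,3]=s["position"]; T=T@p["T_tool_cam"]
C=np.array([.5295,-.178])
for n,k,uv,z in [("red t",t,c(151,288),.13),("red s",sc,e(673,192),.13),("red w",p,(192,154),.13),("green t",t,c(254,281),.12),("green w",p,(147,244),.12),("orange w",p,(408,252),.12),("cup w",p,(290,115),.056),("cup2 w",p,(360,152),.056),("ptr w",p,(176,107),.012),("ptr t",t,c(179,377),.012),("ptr s",sc,e(731,342),.012)]:
    P=at(k,uv,z,T if k is p else None); d=P[:2]-C
    print(n,P.round(4),np.degrees(np.arctan2(d[1],d[0])).round(1)%360,np.hypot(*d).round(4))
```

```text
red t [ 0.4577 -0.1531  0.13  ] 160.9 0.076
red s [ 0.4566 -0.148   0.13  ] 157.6 0.0788
red w [ 0.4618 -0.1475  0.13  ] 155.7 0.0743
green t [ 0.455  -0.2177  0.12  ] 208.1 0.0844
green w [ 0.4591 -0.2095  0.12  ] 204.1 0.0771
orange w [ 0.5935 -0.1382  0.12  ] 31.9 0.0754
cup w [ 0.4966 -0.1058  0.056 ] 114.5 0.0794
cup2 w [ 0.5537 -0.1024  0.056 ] 72.2 0.0793
ptr w [ 0.4121 -0.1464  0.012 ] 164.9 0.1216
ptr t [ 0.4097 -0.1514  0.012 ] 167.5 0.1227
ptr s [ 0.4098 -0.1466  0.012 ] 165.3 0.1238
```

Red reads about 158.5° against about 166° for the pointer, so I'm turning 7° more.

```bash
python3 -m inch '[{"claw":-0.3,"travel":[0,0,0],"turn":0.01},{"claw":-0.3,"travel":[0,0,0],"turn":0.02},{"claw":-0.3,"travel":[0,0,0],"turn":0.03},{"claw":-0.3,"travel":[0,0,0],"turn":0.04},{"claw":-0.3,"travel":[0,0,0],"turn":0.04}]'
python3 - <<'E'
from h import *
s=get_state(); print(s["position"],s["ee_rot"])
c={n:imaging.get_image(n)[:,:,::-1] for n in ("scene","top","wrist")}
o=np.zeros((600,800,3),np.uint8); o[:300,:300]=cv2.resize(c["top"][230:305,180:255],(300,300),interpolation=3); o[300:,:300]=cv2.resize(c["scene"][270:345,255:330],(300,300),interpolation=3)
o[:500,300:]=cv2.resize(c["wrist"][50:300,100:350],(500,500),interpolation=3)
cv2.imwrite("pics/c3.png",o)
E
```

```text
clock: 5.85
position: [0.5299, -0.1775, 0.1661]
ee_rot: [0.003, 0.445, 0.896, 0.0]
contact_force: [4.1, -1.0, 7.3]
width: 0.0418
gripper_force: 31.1
[ 0.52992404 -0.17752579  0.16614989] [2.62120804e-03 4.44881207e-01 8.95585688e-01 3.41977183e-04]
```

View pics/c3.png

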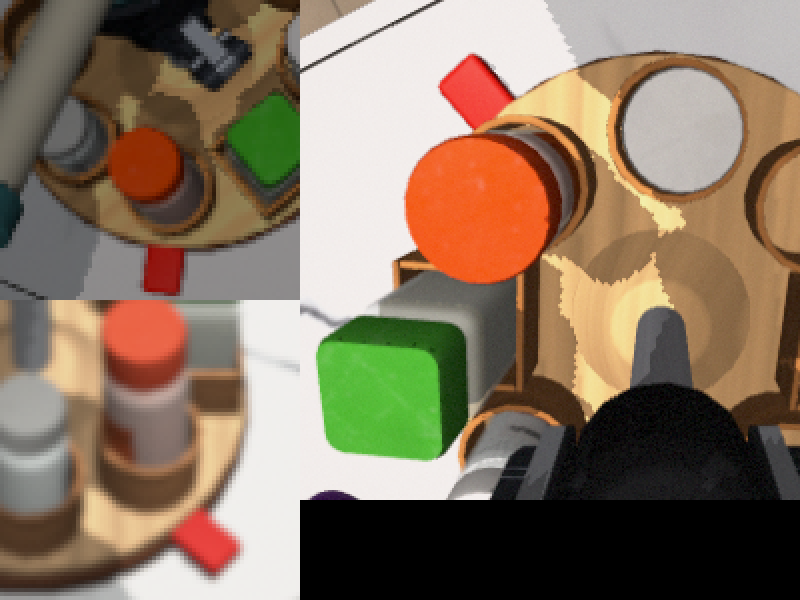

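Run:
```python
from h import *
from scipy.spatial.transform import Rotation as R
t=imaging.camera_params("top"); sc=imaging.camera_params("scene")
p=imaging.camera_params("wrist"); s=get_state()
q=s["ee_rot"]; T=np.eye(4); T[:3,:3]=R.from_quat(np.r_[q[1:],q[0]]).as_matrix(); T[:3,3]=s["position"]; T=T@p["T_tool_cam"]
C=np.array([.5295,-.178])
for n,k,uv,z in [("red t",t,(216.75,270.75),.13),("red s",sc,(291.5,278.25),.13),("red w",p,(191,154.5),.13),("cup red w",p,(213.5,140),.056),("cup white w",p,(291.5,115.5),.056),("ptr w",p,(189,96.5),.012),("ptr t",t,(221,297.5),.012),("ptr s",sc,(306.5,330.5),.012)]:
    P=at(k,uv,z,T if k is p else None); d=P[:2]-C
    print(n,P.round(4),np.degrees(np.arctan2(d[1],d[0])).round(1)%360,np.hypot(*d).round(4))
```

```text
red t [ 0.455  -0.1621  0.13  ] 168.0 0.0761
red s [ 0.452 -0.155  0.13 ] 163.5 0.0809
red w [ 0.4583 -0.1567  0.13  ] 163.4 0.0743
cup red w [ 0.4546 -0.1573  0.056 ] 164.5 0.0778
cup white w [ 0.4889 -0.1102  0.056 ] 120.9 0.079
ptr w [ 0.4134 -0.148   0.012 ] 165.5 0.12
ptr t [ 0.4104 -0.1517  0.012 ] 167.5 0.122
ptr s [ 0.4101 -0.1463  0.012 ] 165.1 0.1235
```

The red bottle is within about 1° of the pointer. I'm trimming +1° and then holding for more than three seconds.

```bash
python3 -m inch '[{"claw":-0.3,"travel":[0,0,0],"turn":0.003},{"claw":-0.3,"travel":[0,0,0],"turn":0.006},{"claw":-0.3,"travel":[0,0,0],"turn":0.006},{"claw":-0.3,"travel":[0,0,0],"turn":0.006},{"claw":-0.3,"travel":[0,0,0],"turn":0.006}]'
H='hold'
python3 -m inch '[{"claw":-0.3,"travel":[0,0,0],"turn":0},{"claw":-0.3,"travel":[0,0,0],"turn":0},{"claw":-0.3,"travel":[0,0,0],"turn":0},{"claw":-0.3,"travel":[0,0,0],"turn":0},{"claw":-0.3,"travel":[0,0,0],"turn":0}]' >/dev/null
python3 -m inch '[{"claw":-0.3,"travel":[0,0,0],"turn":0},{"claw":-0.3,"travel":[0,0,0],"turn":0},{"claw":-0.3,"travel":[0,0,0],"turn":0},{"claw":-0.3,"travel":[0,0,0],"turn":0},{"claw":-0.3,"travel":[0,0,0],"turn":0}]' >/dev/null
python3 -m inch '[{"claw":-0.3,"travel":[0,0,0],"turn":0},{"claw":-0.3,"travel":[0,0,0],"turn":0},{"claw":-0.3,"travel":[0,0,0],"turn":0},{"claw":-0.3,"travel":[0,0,0],"turn":0},{"claw":-0.3,"travel":[0,0,0],"turn":0}]' >/dev/null
python3 -m inch '[{"claw":-0.3,"travel":[0,0,0],"turn":0},{"claw":-0.3,"travel":[0,0,0],"turn":0},{"claw":-0.3,"travel":[0,0,0],"turn":0},{"claw":-0.3,"travel":[0,0,0],"turn":0},{"claw":-0.3,"travel":[0,0,0],"turn":0}]' >/dev/null
python3 -m inch '[{"claw":-0.3,"travel":[0,0,0],"turn":0},{"claw":-0.3,"travel":[0,0,0],"turn":0},{"claw":-0.3,"travel":[0,0,0],"turn":0},{"claw":-0.3,"travel":[0,0,0],"turn":0},{"claw":-0.3,"travel":[0,0,0],"turn":0}]' >/dev/null
python3 -m inch '[{"claw":-0.3,"travel":[0,0,0],"turn":0},{"claw":-0.3,"travel":[0,0,0],"turn":0},{"claw":-0.3,"travel":[0,0,0],"turn":0},{"claw":-0.3,"travel":[0,0,0],"turn":0},{"claw":-0.3,"travel":[0,0,0],"turn":0}]' >/dev/null
python3 -m inch '[{"claw":-0.3,"travel":[0,0,0],"turn":0},{"claw":-0.3,"travel":[0,0,0],"turn":0},{"claw":-0.3,"travel":[0,0,0],"turn":0},{"claw":-0.3,"travel":[0,0,0],"turn":0},{"claw":-0.3,"travel":[0,0,0],"turn":0}]'
python3 - <<'E'
from h import *
c={n:imaging.get_image(n)[:,:,::-1] for n in ("scene","top","wrist")}
o=np.zeros((600,800,3),np.uint8); o[:300,:300]=cv2.resize(c["top"][230:305,180:255],(300,300),interpolation=3); o[300:,:300]=cv2.resize(c["scene"][270:345,255:330],(300,300),interpolation=3)
o[:500,300:]=cv2.resize(c["wrist"][50:300,100:350],(500,500),interpolation=3)
cv2.imwrite("pics/c4.png",o)
E
```

```text
clock: 6.5
position: [0.5299, -0.1775, 0.1662]
ee_rot: [0.003, 0.437, 0.9, 0.0]
contact_force: [3.2, -0.1, 6.3]
width: 0.0417
gripper_force: 31.1
clock: 10.0
position: [0.5299, -0.1776, 0.1662]
ee_rot: [0.003, 0.437, 0.9, 0.0]
contact_force: [3.0, -0.9, 7.0]
width: 0.0414
gripper_force: 31.1
```

View pics/c4.png

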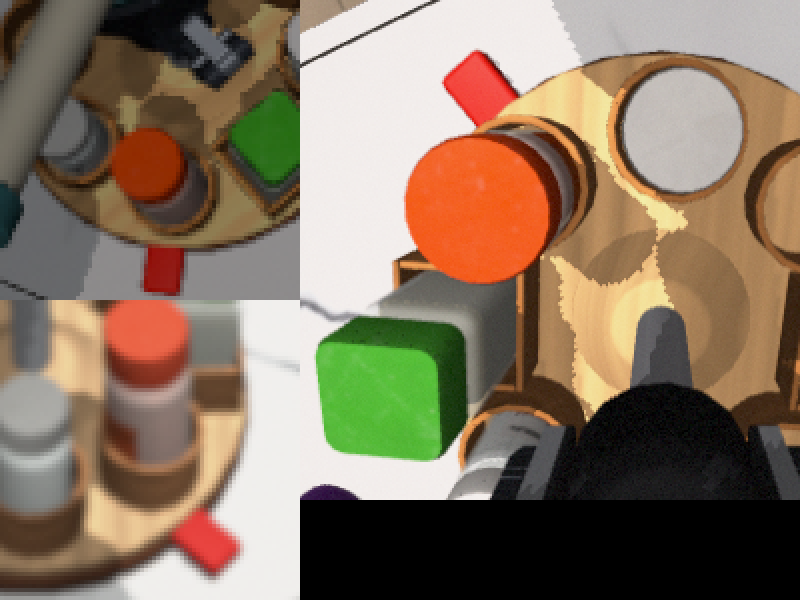

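The red bottle stands in line with the pointer, and it stayed put through a 3.5 s hold with the grip steady.

```bash
python3 -c "
from rig import ticket; print(ticket.sign_off())"
```

```text
the job is handed in; nothing more can be done
None
```

I turned the carousel about 52° anticlockwise so the red-capped bottle stands at the red pointer (within about 1° as measured), held it still for 3.5 s, and handed the job in at about 10 s with the fingers still gripping the knob.

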